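# Load the inspection box and hold its mirror flap at balance

## Task

Lay the clear nebuliser case flat in the open drawer of the inspection box, let go of it and push the drawer fully shut. Then take the mirror flap on top of the box by its tab, swing it up to its balance point, where it stands straight upright, and finish while still holding the tab in the gripper so that it stays there for the viewing: nothing else keeps it up, and it must not drop back or go over to the far side. Leave the other things on the bench where they are.

Things in the scene. Friction and masses are not known exactly. Their poses are not given: they have to be found in the camera images.
- inspection_box: fixed white metal box, 150 mm (its x) x 160 mm (its y) x 75 mm high, a drawer in its -x face and a mirror flap on its top. Origin at the centre of its underside, on the bench; z up. The drawer slides out along the box's -x; the flap's hinge line runs along the box's x. The -x face looks roughly to the robot's left
- sample_drawer (a joint): drawer travel in m: 0 fully shut, about 0.11 to 0.125 at the start, limit 0.13; stays where it is left (about 1.2 N of friction)
- drawer_floor (a point): centre of the drawer's inner floor, 12 mm above the bench; moves with the drawer, axes as the box's. The grey tray is 125 mm (x) x 134 mm (y) inside; its walls are 4 mm thick and reach 38 mm above this floor. With the drawer out by d the uncovered part of the floor runs, along x from this point, from -62 mm to about d - 70 mm
- drawer_handle (a point): middle of the outer bar of the drawer's dark D-shaped handle: bar 8 mm thick, 60 mm long along the box's y, 45 mm above the bench, 20 mm out from the aluminium drawer front (front 146 mm wide, from 7 to 67 mm above the bench). Pushing the bar along the box's +x shuts the drawer
- mirror_flap (a joint): flap angle in rad: 0 lying flat on the box (start), 1.571 standing straight upright, its balance point; limit 2.5, fallen over to the far side. The hinge turns nearly freely: let go, the flap falls to one side or the other. It weighs about 0.2 kg (0.14 to 0.26)
- flap_hinge (a point): middle of the flap's hinge line, 85 mm above the bench; the line runs along the box's x and the flap lies from it toward the box's -y. The flap is 70 mm wide, 7 mm thick, mirrored on both faces; its free edge is 108 mm from the hinge and a black tab sticks out 58 mm beyond it
- flap_tab (a point): grip point on the black tab, 150 mm from the hinge line, 16 mm from the tab's end; tab 20 mm wide along the hinge direction, 8 mm thick, in line with the flap. With the flap flat it is 85 mm above the bench, 25 mm outside the box's side wall, nothing under it. Gripped across the 20 mm width, the tab can pivot between the fingers as the flap swings
- case_center (a point): centre of the nebuliser case: clear-topped, blue-bottomed flat plastic case 24 mm (its x) x 110 mm (its y) x 21 mm high (z), 30 g, loose, lying flat on the bench at the start
- amber_vial: amber glass vial with white screw cap, 27 mm across, 58 high, standing; a bystander. Origin at the centre of its underside
- cone_part: nickel cone on a round flange, 38 mm across, 14 high; a bystander. Origin at the centre of its underside
- small_box: small white carton 50 x 75 x 28 mm high; a bystander. Origin at the centre of its underside
- forceps_1: steel forceps, 13 x 122 x 8 mm, lying; a bystander. Origin at the centre of its underside
Not all that is in view belongs to the job. What is shaped like the part that bears case_center but orange is not meant.

How it is judged:
By the outcome, as a careful person would: the job done as asked, in the order asked, and still so for the second after the job is handed in, while the arm keeps its last pose, push and grip.
It also fails if it takes over 72 s, if anything falls off the work surface, if the arm or the gripper's body presses on something with over 40 N, if the wrist force passes 120 N, or if a joint passes its speed limit or range.

## Robot

A 7-joint arm with a two-finger parallel gripper is mounted at the origin on a cart in front of the work surface, level with it; the furniture and walls round the work are solid. World frame = base frame: x ahead of the robot, y to its left, z up, the work surface at z = 0. Lengths are in m, angles in degrees, forces in N, time in s.
With the tool pointing down it reaches from about 0.425 to 0.95 m from the base axis. Payload 16.7 kg.
Tool frame: the origin (TCP) lies midway between the tips of the shut fingers; the grasp point (between the pads) lies 19 mm behind it (bot.hold_point_z is the distance from the TCP to the grasp point, in m); z points along the fingers, y is the direction in which the jaws open and shut (so a half turn about z gives the same grasp; the last joint's range is limited). The gripper opens to 94 mm and grips with 3 to 60 N. Pads are 16 mm wide; open, the fingers measure 119 mm over their backs; the gripper's body (75 mm by 177 mm) begins 78 mm behind the grasp point.
Start: joints at [66.377, 24.414, 4.234, 92.017, -1.954, 63.644, -3.845], TCP at [0.175, -0.652, 0.205] pointing down, gripper open.
Joint ranges: [-163.25, 163.25], [-28.42, 122.38], [-70.27, 78.77], [12.13, 141.07], [-58.53, 238.53], [9.26, 117.41], [-156.51, 156.51]. Speed limits (degrees/s): [108.29, 108.29, 136.94, 136.94, 172.46, 172.46, 172.46].

## Interface

Orientations are given as [roll, pitch, yaw] about the fixed x, y, z axes, in that order (R = Rz(yaw) Ry(pitch) Rx(roll)).
In Python, from station import status, get_image, order, recognise, spot_point, bot gives the robot as it stands.
- The arm moves only by the shell command python3 -m crank 'ROWS'. ROWS is JSON, one flat list of numbers, 5 for each row, row after row: the shift along the tool's x, y, z in units of 40 mm (1.0 is 40 mm), then the turn about the tool's z in units of 6 degrees (1.0 is 6 degrees), then the opening, from 0 (shut) to 1 (fully open). In form: [dx, dy, dz, twist, jaw, dx, dy, dz, twist, jaw, ...]. A call has 1 to 10 rows; each row is the pose to reach, as a shift and turn from the pose measured when the call began, along the tool's axes at that moment; what a row does not reach only later rows make up. A row lasts 1/12 s, in which the tool goes at most 41.7 mm and 7.16 degrees, less where a joint would pass 70% of its speed; a pose out of reach is approached as far as the arm can. A call with a gripper value outside its range is refused whole. The fingers move at their own pace and stop on an object; the grip force is fixed at half the most. Time passes only in rows, so rows that repeat a pose let the fingers close. It gives the time, the measured TCP pose, the force and the opening at its end, in the units of the state.
- status.get_obs(): the state, without advancing time (a new reading comes with each control period).
- get_image(name): name is "scene" or "top" or "wrist"; returns a dict with "img" (420x560x3 uint8, blue, green, red), "fx", "fy", "cx", "cy" (pixels), "rvec" (rotation vector, rad) and "tvec" (3), from world to camera coordinates, as OpenCV has them; the wrist camera has in their place "mount" (4x4, takes a point from camera to tool coordinates, whose origin is the TCP and whose axes are the flange's). Camera axes: x right, y down, z forward; pixel columns grow to the right and rows downward; lengths in m; the calibration is good to about 2 mm. A picture is of the moment at which its call begins: read the wrist's pose just before it. There is no depth.
- order.finish_job(): hands the job in, once; it reports no verdict.
Trained networks look in the newest picture that a camera, given by its name, has taken for a name from the list of things; names that differ only in an ending like _2 or _b are one class to them, and where a whole thing is asked for, a point or a joint stands for the part that bears it (a point fixed in the world has none). Each returns a list of dicts, best first, with "score" (0 to 1); they miss things now and then, are a little off and sometimes report something else, mostly with a low value. They report only what shows in the picture. A call takes as long as a camera call. They do not tell look-alikes from the thing itself.
- recognise(query, camera): "point" ([x, y, z] in m, in world coordinates, good to about 4 mm: the middle of the surface that is visible of it).
- spot_point(query, camera): "point" ([x, y, z] in m, in world coordinates, good to about 4 mm: a listed point, or the origin of a listed thing).
The state is a dict: "time": time; "joint_positions": joint angles; "qd": joint speeds; "joint_efforts": joint torques, N m; "eef_pos": TCP position; "tcp_rot": TCP orientation; "force": force on the tool from outside, world axes, zero at the start; "torque": the same for the moment, N m; "finger_gap": opening from 0.0 (shut) to 1.0 (fully open).
Only numpy, scipy, OpenCV 4.12 (cv2) and the standard library are available. Lean on these libraries where they do the work, as an engineer would, in place of code of your own. Each camera call takes 0.05 s, during which the arm holds its last target.

## Working session

There is one attempt and no reset: what is moved stays moved. The work goes in short steps, Python scripts to look and compute and a shell command to move; the robot and the scene stay as the last step left them, time stands still between calls to the robot, and variables do not carry over. Pictures are saved under pics/ and viewed, and the job is handed in when it is done.

```bash
ls; mkdir -p pics; python3 - <<'E'
from station import status,get_image,recognise,spot_point,bot
import cv2
o=status.get_obs();print(o['time'],o['eef_pos'],o['tcp_rot'],o['finger_gap'],bot.hold_point_z)
for c in ['scene','top','wrist']:
    d=get_image(c);cv2.imwrite(f'pics/{c}0.png',d['img'])
for q in ['case_center','drawer_floor','drawer_handle','flap_hinge','flap_tab','inspection_box','amber_vial','cone_part','small_box','forceps_1']:
  for c in ['scene','top']:
    print(q,c,[( [round(v,3) for v in r['point']],round(r['score'],2)) for r in spot_point(q,c)][:4])
E
```

```text
pics
0.0 [ 0.17520995 -0.65139119  0.20478596] [-1.79925962e+02  5.26639921e-03  1.50548512e+01] 0.9988563765905063 0.0188
case_center scene [([0.446, 0.168, 0.008], 0.87)]
case_center top [([0.445, 0.167, 0.012], 0.89), ([0.518, 0.264, 0.011], 0.74)]
drawer_floor scene [([0.588, 0.042, 0.011], 0.64)]
drawer_floor top [([0.585, 0.041, 0.012], 0.84)]
drawer_handle scene [([0.584, 0.127, 0.045], 0.58)]
drawer_handle top [([0.458, -0.244, -0.001], 0.62), ([0.59, 0.139, 0.044], 0.58)]
flap_hinge scene [([0.633, -0.086, 0.089], 0.85)]
flap_hinge top [([0.631, -0.089, 0.086], 0.97)]
flap_tab scene [([0.478, -0.084, 0.091], 0.58)]
flap_tab top [([0.477, -0.085, 0.086], 0.97)]
inspection_box scene [([0.585, -0.078, -0.002], 0.72)]
inspection_box top [([0.585, -0.076, -0.004], 0.63), ([0.781, -0.072, 0.003], 0.21)]
amber_vial scene [([0.67, 0.243, 0.001], 0.55)]
amber_vial top [([0.673, 0.245, -0.004], 0.72)]
cone_part scene [([0.772, 0.045, -0.003], 0.65)]
cone_part top [([0.768, 0.041, -0.001], 0.53)]
small_box scene [([0.463, -0.244, -0.003], 0.78)]
small_box top [([0.458, -0.247, -0.002], 0.83), ([0.587, 0.041, 0.012], 0.68)]
forceps_1 scene [([0.779, -0.077, 0.001], 0.59)]
forceps_1 top [([0.779, -0.072, 0.003], 0.55)]
```

View pics/top0.png

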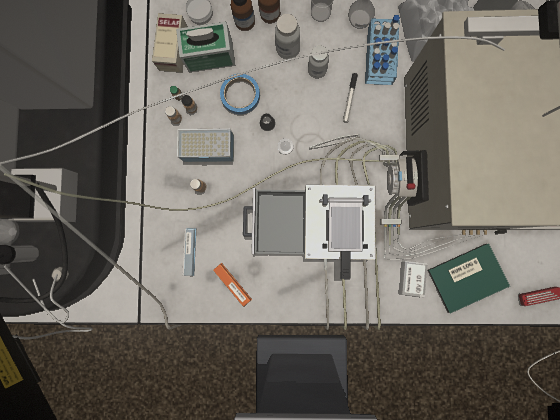

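View pics/scene0.png

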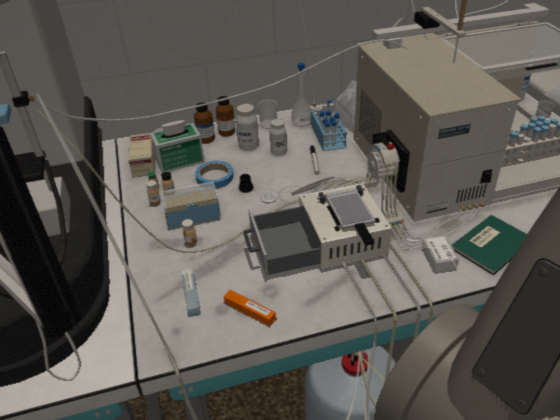

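```bash
cat > h.py <<'E'
import numpy as np,cv2
from scipy.spatial.transform import Rotation as Rn
from station import status,get_image,recognise,spot_point,bot
def proj(d,P):
    if 'mount' in d:
        o=status.get_obs();R=Rn.from_euler('xyz',o['tcp_rot'],degrees=True).as_matrix()
        T=np.eye(4);T[:3,:3]=R;T[:3,3]=o['eef_pos'];M=np.linalg.inv(T@d['mount']);rv=cv2.Rodrigues(M[:3,:3])[0];tv=M[:3,3]
    else: rv,tv=np.array(d['rvec'],float),np.array(d['tvec'],float)
    K=np.array([[d['fx'],0,d['cx']],[0,d['fy'],d['cy']],[0,0,1.]])
    return cv2.projectPoints(np.array(P,float).reshape(-1,1,3),rv,tv,K,None)[0][:,0]
def unproj(d,uv,z):
    if 'mount' in d:
        o=status.get_obs();R=Rn.from_euler('xyz',o['tcp_rot'],degrees=True).as_matrix()
        T=np.eye(4);T[:3,:3]=R;T[:3,3]=o['eef_pos'];C=T@d['mount']
    else:
        W=np.eye(4);W[:3,:3]=cv2.Rodrigues(np.array(d['rvec'],float))[0];W[:3,3]=np.ravel(d['tvec']);C=np.linalg.inv(W)
    out=[]
    for u,v in uv:
        r=C[:3,:3]@[(u-d['cx'])/d['fx'],(v-d['cy'])/d['fy'],1];out.append(C[:3,3]+r*(z-C[2,3])/r[2])
    return np.array(out)
def rows(target,yaw):
    o=status.get_obs();R=Rn.from_euler('xyz',o['tcp_rot'],degrees=True).as_matrix()
    s=R.T@(np.array(target)-o['eef_pos'])/.04
    return np.round(s,3), round(((o['tcp_rot'][2]-yaw+180)%360-180)/6,3)
def st():
    o=status.get_obs();print('t',round(o['time'],2),np.round(o['eef_pos'],4),np.round(o['tcp_rot'],2),'F',np.round(o['force'],1),'gap',round(o['finger_gap'],3),'q',np.round(o['joint_positions'],0))
E
python3 - <<'E'
from h import *
d=get_image('top')
print(proj(d,[[.446,.168,.01],[.518,.264,.01],[.478,-.085,.086],[.588,.133,.045],[.586,.0415,.012]]))
cv2.imwrite('pics/crop1.png',cv2.resize(d['img'][180:330,140:400],None,fx=3,fy=3,interpolation=cv2.INTER_CUBIC))
print(rows([.5,-.2,.2],0));print(rows([.518,.264,.2],0))
E
```

```text
[[230.42873772 284.41089123]
 [189.38038559 252.83105788]
 [345.23923894 272.35472012]
 [244.10299235 221.42894274]
 [285.45656942 222.90990451]]
(array([10.772, -8.799,  0.137]), np.float64(2.509))
(array([ 14.22 , -19.884,   0.138]), np.float64(2.509))
```

View pics/crop1.png

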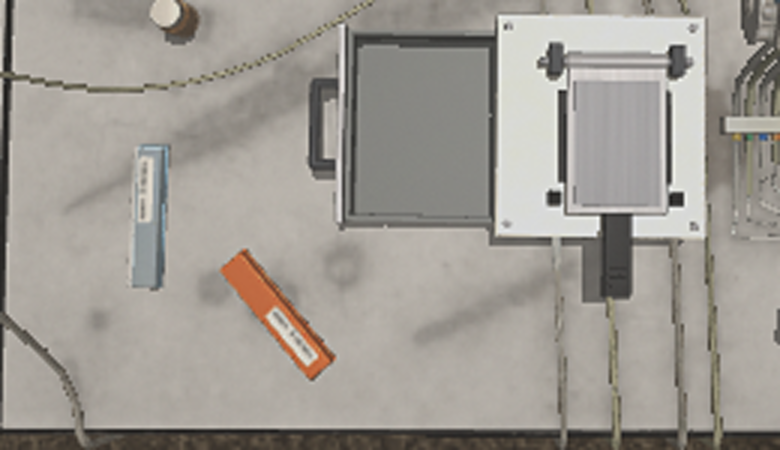

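Two look-alikes: orange case at top px (230,284) and pale-blue clear case at (190,252). The clear/blue one at ~(0.518, 0.264) is the one meant; the crop confirms it.

```bash
python3 -m crank '[10.8,-8.8,0,2.5,1, 10.8,-8.8,0,2.5,1, 10.8,-8.8,0,2.5,1, 10.8,-8.8,0,2.5,1, 10.8,-8.8,0,2.5,1, 10.8,-8.8,0,2.5,1, 10.8,-8.8,0,2.5,1, 10.8,-8.8,0,2.5,1, 10.8,-8.8,0,2.5,1, 10.8,-8.8,0,2.5,1]'; python3 -c "
from h import *
st();print(rows([.45,.26,.2],0))"
```

```text
time: 2.03
eef_pos: [0.4191, -0.3129, 0.2059]
tcp_rot: [180.0, -0.0, 0.0]
force: [0.8, -1.6, -0.2]
finger_gap: 1.001
t 2.03 [ 0.4191 -0.3129  0.2059] [ 1.7997e+02 -4.0000e-02  5.0000e-02] F [ 0.8 -1.6 -0.2] gap 1.001 q [ 34.  10.  -5. 111.   1.  58. -61.]
(array([  0.784, -14.322,   0.141]), np.float64(0.008))
```

```bash
python3 -m crank '[2,-7,0,0,1, 2,-7,0,0,1, 2,-7,0,0,1, 2,-7,0,0,1, 2,-7,0,0,1, 2,-7,0,0,1, 2,-7,0,0,1, 2,-14.3,0,0,0.7, 2,-14.3,0,0,0.7, 2,-14.3,0,0,0.7]'; python3 -m crank '[0,-4,0,0,0.7, 0,-4,0,0,0.7, 0,-4,0,0,0.7,0,-4,0,0,0.7,0,-4,0,0,0.7]'; python3 -c "
from h import *
st();print(rows([.5,.26,.2],0))
d=get_image('wrist');cv2.imwrite('pics/w1.png',d['img']);print(d['mount'])
print(spot_point('case_center','wrist'))"
```

```text
time: 2.87
eef_pos: [0.4983, 0.0927, 0.206]
tcp_rot: [180.0, -0.1, 0.0]
force: [1.4, -0.3, 1.1]
finger_gap: 0.824
time: 3.28
eef_pos: [0.4967, 0.2606, 0.2062]
tcp_rot: [-179.8, -0.1, 0.5]
force: [-1.5, -0.3, -0.1]
finger_gap: 0.699
t 3.28 [0.4967 0.2606 0.2062] [-1.7982e+02 -7.0000e-02  4.6000e-01] F [-1.5 -0.3 -0.1] gap 0.699 q [ -10.   16.  -28.  105.    8.   61. -131.]
(array([0.083, 0.016, 0.156]), np.float64(0.077))
[[ 1.07355543e-04 -9.73173867e-01 -2.30070886e-01  6.60950271e-02]
 [ 9.99999950e-01  3.62832935e-05  3.13145160e-04 -8.89223599e-04]
 [-2.96396957e-04 -2.30070908e-01  9.73173823e-01 -1.78970839e-01]
 [ 0.00000000e+00  0.00000000e+00  0.00000000e+00  1.00000000e+00]]
[{'point': [0.5175, 0.2642, 0.0097], 'score': 0.96}, {'point': [0.4474, 0.1692, 0.0077], 'score': 0.55}]
```

View pics/w1.png

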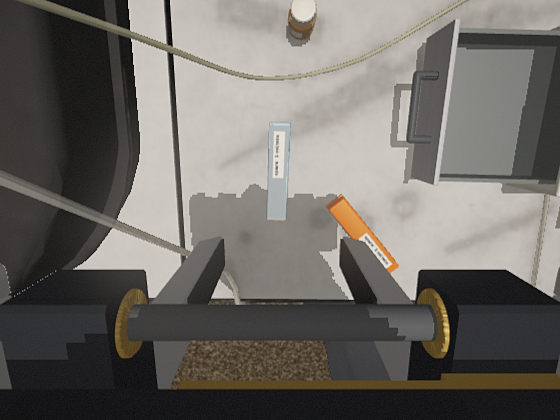

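```bash
python3 -c "
from h import *
d=get_image('wrist')
c=unproj(d,[(270,122),(291,122),(267,219),(287,219)],.021);print(c,c.mean(0))
m=c[:2].mean(0)-c[2:].mean(0);a=np.degrees(np.arctan2(m[1],m[0]));print(a,np.linalg.norm(m))
b=unproj(d,[(458,22),(433,183)],.067);print('front edge top',b)
h=unproj(d,[(415,73),(411,143)],.045);print('handle',h)
print(rows([.5175,.264,.045],a))"
```

```text
[[0.57536426 0.2658242  0.021     ]
 [0.5753947  0.24355598 0.021     ]
 [0.46909011 0.26994324 0.021     ]
 [0.4691143  0.24726517 0.021     ]] [0.52224084 0.25664715 0.021     ]
-2.109208033979946 0.10634932281659674
front edge top [[0.65808516 0.10043112 0.067     ]
 [0.51720379 0.10721308 0.067     ]]
handle [[0.6202274  0.12561787 0.045     ]
 [0.55441974 0.12347796 0.045     ]]
(array([ 0.483, -0.285,  4.018]), np.float64(0.363))
```

```bash
python3 -c "
from h import *
d=get_image('wrist');print(d['fx'],d['fy'],d['cx'],d['cy']);print(proj(d,[[.5175,.264,.02],[.5175,.257,.02]]))
st()
for i in range(2):
  d=get_image('wrist');print([ (r['point'],r['score']) for r in spot_point('case_center','wrist')])
d=get_image('top');print(unproj(d,[(184.7,228.5),(196.5,228.5),(183,275.5),(194,276.5)],.021),d['fx'])
d=get_image('scene');cv2.imwrite('pics/s2.png',cv2.resize(d['img'][240:340,150:290],None,fx=5,fy=5,interpolation=cv2.INTER_CUBIC))
print(proj(d,[[.5175+i*.055,y+j*.012,.021] for y in(.257,.264) for i in(-1,1) for j in (-1,1)]))
"
```

```text
331.4075959495398 331.4075959495398 281.6870242917519 211.07948976979168
[[271.21924616 176.59899506]
 [277.56098278 176.59753223]]
t 3.48 [0.4983 0.2518 0.2058] [ 1.7995e+02 -6.0000e-02 -1.0000e-02] F [-0.6  0.   0.8] gap 0.701 q [ -10.   16.  -28.  106.    8.   61. -131.]
[([0.4451, 0.1692, 0.0086], 0.94), ([0.5194, 0.2672, 0.0102], 0.6), ([0.5904, 0.1343, 0.0487], 0.54)]
[([0.4462, 0.1678, 0.0084], 0.78), ([0.5184, 0.2668, 0.0091], 0.72)]
[[0.57380852 0.27302866 0.021     ]
 [0.57368604 0.24568376 0.021     ]
 [0.46699253 0.27485304 0.021     ]
 [0.46473412 0.24959117 0.021     ]] 414.20119490872247
[[205.40208734 306.65525363]
 [192.64455241 309.7554159 ]
 [196.21487317 266.61299894]
 [184.3720285  269.2905331 ]
 [201.69459644 307.55619754]
 [188.89893995 310.66562359]
 [192.77226696 267.39133354]
 [180.89669126 270.07626782]]
```

View pics/s2.png

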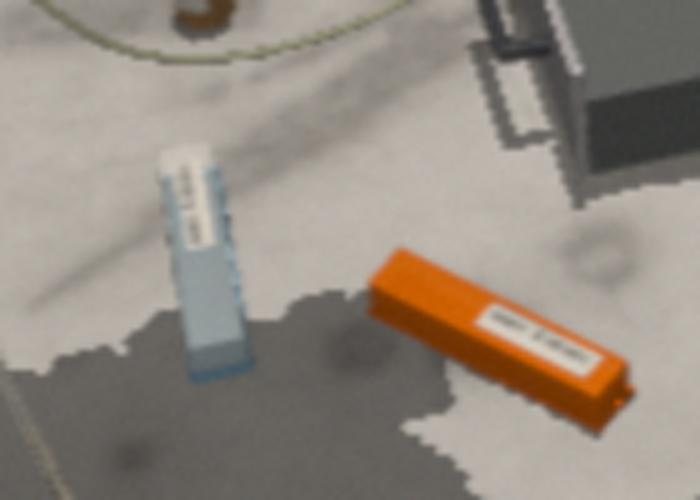

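```bash
python3 -c "
from h import *
print(rows([.519,.2645,.05],-1.6))"
```

```text
(array([ 0.509, -0.316,  3.901]), np.float64(0.261))
```

```bash
python3 -m crank '[0.51,-0.32,1,0.26,0.7, 0.51,-0.32,2,0.26,0.7, 0.51,-0.32,3,0.26,0.7, 0.51,-0.32,3.9,0.26,0.7, 0.51,-0.32,3.9,0.26,0.7, 0.51,-0.32,3.9,0.26,0.7, 0.51,-0.32,3.9,0.26,0.7]'; python3 -c "
from h import *
st();print(rows([.519,.2645,.004],-1.6))
d=get_image('wrist');cv2.imwrite('pics/w2.png',d['img'])"
```

```text
time: 4.37
eef_pos: [0.52, 0.2652, 0.0521]
tcp_rot: [-180.0, -0.2, -1.6]
force: [0.3, 0.5, 1.0]
finger_gap: 0.698
t 4.37 [0.52   0.2652 0.0521] [-1.7997e+02 -1.7000e-01 -1.6000e+00] F [0.3 0.5 1. ] gap 0.698 q [ -14.   28.  -25.  110.   16.   45. -139.]
(array([-0.029,  0.02 ,  1.203]), np.float64(-0.001))
```

View pics/w2.png

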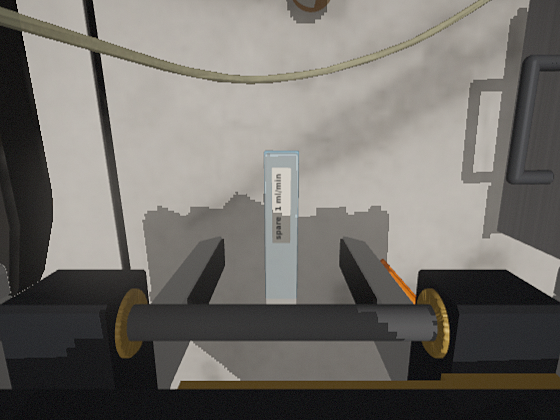

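The clear case is centred between the fingers (px 264–299), the orange one stays outside. Descend with jaw at 0.5, grip.

```bash
python3 -m crank '[0,0,0,0,0.5, 0,0,0.5,0,0.5, 0,0,0.9,0,0.5, 0,0,1.18,0,0.5, 0,0,1.18,0,0.5, 0,0,1.18,0,0.5]'; python3 -m crank '[0,0,0,0,0, 0,0,0,0,0, 0,0,0,0,0, 0,0,0,0,0, 0,0,0,0,0, 0,0,0,0,0, 0,0,0,0,0]';python3 -c "
from h import *
st()"
```

```text
time: 4.92
eef_pos: [0.5209, 0.2657, 0.0063]
tcp_rot: [-179.9, -0.3, -1.6]
force: [-0.3, 0.7, 0.8]
finger_gap: 0.501
time: 5.5
eef_pos: [0.5213, 0.2658, 0.0069]
tcp_rot: [-179.9, -0.3, -1.6]
force: [-0.9, -2.2, 7.0]
finger_gap: 0.253
t 5.5 [0.5213 0.2658 0.0069] [-179.91   -0.31   -1.62] F [-0.9 -2.2  7. ] gap 0.253 q [ -15.   32.  -23.  111.   19.   40. -141.]
```

```bash
python3 -m crank '[0,0,-1,0,0, 0,0,-2,0,0, 0,0,-3,0,0, 0,0,-3,0,0, 0,0,-3,0,0, 0,0,-3,0,0]';python3 -c "
from h import *
st();print(rows([.586,.054,.125],-2))
d=get_image('scene');cv2.imwrite('pics/s3.png',d['img'])
d=get_image('wrist');cv2.imwrite('pics/w3.png',d['img'])
for q in ['drawer_floor','drawer_handle','flap_hinge','flap_tab','inspection_box']:
  for c in ['top','wrist','scene']: get_image(c);print(q,c,[(r['point'],r['score']) for r in spot_point(q,c)][:2])
"
```

```text
time: 6.0
eef_pos: [0.5206, 0.2653, 0.1268]
tcp_rot: [-179.9, -0.3, -1.6]
force: [0.1, -0.4, 0.2]
finger_gap: 0.253
t 6.0 [0.5206 0.2653 0.1268] [-179.93   -0.33   -1.63] F [ 0.1 -0.4  0.2] gap 0.253 q [ -12.   23.  -27.  107.   13.   53. -136.]
(array([1.785, 5.234, 0.048]), np.float64(0.061))
drawer_floor top [([0.5874, 0.0409, 0.0117], 0.66)]
drawer_floor wrist [([0.5873, 0.0433, 0.0096], 0.79), ([0.5892, 0.1305, 0.0479], 0.41)]
drawer_floor scene [([0.5888, 0.0413, 0.0104], 0.83)]
drawer_handle top [([0.5898, 0.1375, 0.0464], 0.84)]
drawer_handle wrist [([0.5894, 0.1312, 0.0479], 0.75)]
drawer_handle scene [([0.586, 0.1312, 0.045], 0.9)]
flap_hinge top [([0.629, -0.0875, 0.0879], 0.75)]
flap_hinge wrist []
flap_hinge scene [([0.6286, -0.0852, 0.0881], 0.65)]
flap_tab top [([0.479, -0.0841, 0.0833], 0.92), ([0.5918, 0.1347, 0.0447], 0.44)]
flap_tab wrist []
flap_tab scene [([0.4785, -0.0891, 0.0857], 0.63)]
inspection_box top [([0.5862, -0.0777, -0.0034], 0.89)]
inspection_box wrist []
inspection_box scene []
```

View pics/s3.png

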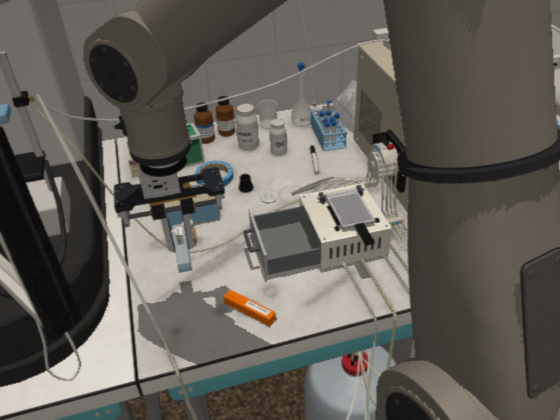

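View pics/w3.png

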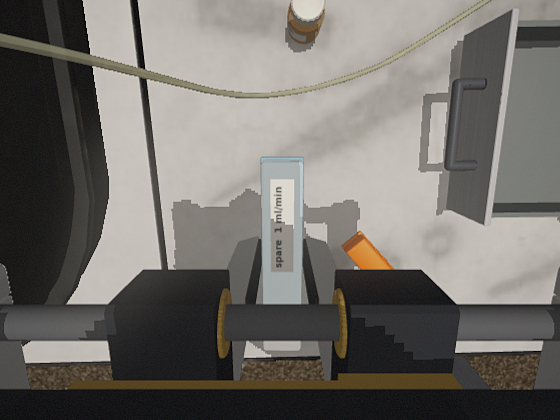

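```bash
python3 -m crank '[0.8,1,0,0,0, 1.2,2,0,0,0, 1.8,3,0,0.06,0, 1.8,4,0,0.06,0, 1.8,5.24,0,0.06,0, 1.8,5.24,0,0.06,0, 1.8,5.24,0,0.06,0, 1.8,5.24,0,0.06,0, 1.8,5.24,0,0.06,0]';python3 -c "
from h import *
st()
d=get_image('wrist');cv2.imwrite('pics/w4.png',d['img'])
print(spot_point('drawer_floor','wrist'),recognise('case_center','wrist'))
print(rows([.587,.054,.022],-2))
"
```

```text
time: 8.35
eef_pos: [0.5867, 0.055, 0.1271]
tcp_rot: [-179.9, -0.3, -1.9]
force: [0.5, 0.2, 0.1]
finger_gap: 0.253
t 8.35 [0.5867 0.055  0.1271] [-179.88   -0.32   -1.95] F [0.5 0.2 0.1] gap 0.253 q [   7.   23.  -23.  107.   11.   53. -113.]
[{'point': [0.5905, 0.0406, 0.0072], 'score': 0.76}, {'point': [0.5807, -0.0723, 0.0055], 'score': 0.41}] [{'point': [0.6017, 0.0529, 0.1389], 'score': 0.94}]
(array([-0.005,  0.045,  2.624]), np.float64(0.022))
```

View pics/w4.png

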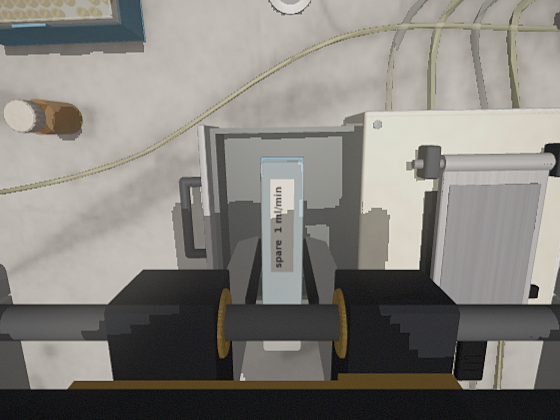

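```bash
python3 -c "
from h import *
d=get_image('wrist')
print(unproj(d,[(282,137),(282,127),(211,128),(360,126),(211,150)],.05)); print(unproj(d,[(282,157)],.127+.016));print(unproj(d,[(362,115),(555,111)],.075))
print(unproj(d,[(424,163),(552,160)],.09))"
```

```text
[[ 0.64999113  0.05409851  0.05      ]
 [ 0.65730522  0.05386197  0.05      ]
 [ 0.6583136   0.10714805  0.05      ]
 [ 0.65612808 -0.004558    0.05      ]
 [ 0.64209233  0.10845593  0.05      ]]
[[0.64110835 0.05432366 0.143     ]]
[[ 6.62815438e-01 -5.32700205e-05  7.50000000e-02]
 [ 6.61182489e-01 -1.28961854e-01  7.50000000e-02]]
[[ 0.63084167 -0.03733298  0.09      ]
 [ 0.63009349 -0.11980154  0.09      ]]
```

```bash
python3 -m crank '[0,0.03,0.8,0,0, 0,0.03,1.6,0,0, 0,0.03,2.2,0,0, 0,0.03,2.5,0,0, 0,0.03,2.66,0,0, 0,0.03,2.66,0,0, 0,0.03,2.66,0,0]';python3 -c "
from h import *
st()"
```

```text
time: 9.13
eef_pos: [0.5877, 0.055, 0.0213]
tcp_rot: [-179.9, -0.4, -1.8]
force: [0.1, 0.3, -0.1]
finger_gap: 0.253
t 9.13 [0.5877 0.055  0.0213] [-179.88   -0.36   -1.84] F [ 0.1  0.3 -0.1] gap 0.253 q [   5.   31.  -21.  110.   16.   41. -117.]
```

```bash
python3 -m crank '[0,0,0.06,0,0.25, 0,0,0.06,0,0.25, 0,0,0.06,0,0.28, 0,0,0.06,0,0.35, 0,0,0.06,0,0.45, 0,0,0.06,0,0.45, 0,0,0.06,0,0.45]';python3 -c "
from h import *
st()"
```

```text
time: 9.72
eef_pos: [0.5879, 0.055, 0.019]
tcp_rot: [-179.9, -0.4, -1.8]
force: [0.1, -0.6, 0.2]
finger_gap: 0.447
t 9.72 [0.5879 0.055  0.019 ] [-179.88   -0.37   -1.84] F [ 0.1 -0.6  0.2] gap 0.447 q [   4.   31.  -20.  110.   16.   41. -117.]
```

```bash
python3 -m crank '[0,0,-0.5,0,0.45, 0,0,-1.5,0,0.45, 0,0,-2.5,0,0.45, 0,0,-3.5,0,0.45, 0,0,-3.5,0,0, 0,0,-3.5,0,0, 0,0,-3.5,0,0]';python3 -c "
from h import *
st()
d=get_image('wrist');cv2.imwrite('pics/w5.png',d['img'])
for c in ['wrist','top']:
  get_image(c);print(spot_point('case_center',c),spot_point('drawer_handle',c))
# pushing: yaw +90 or -90 alternative; want jaws along world x
print(rows([.588,.185,.15],88))
"
```

```text
time: 10.3
eef_pos: [0.5867, 0.0544, 0.1588]
tcp_rot: [-179.9, -0.4, -1.9]
force: [-0.2, 0.3, -0.5]
finger_gap: 0.27
t 10.3 [0.5867 0.0544 0.1588] [-179.89   -0.37   -1.86] F [-0.2  0.3 -0.5] gap 0.27 q [   8.   21.  -24.  105.   10.   56. -112.]
[{'point': [0.5859, 0.052, 0.0245], 'score': 0.86}] [{'point': [0.5912, 0.1321, 0.0464], 'score': 0.64}, {'point': [0.6696, 0.2436, -0.0006], 'score': 0.26}]
[{'point': [0.4449, 0.1634, 0.0122], 'score': 0.6}] []
(array([-0.071, -3.258,  0.213]), np.float64(-14.974))
```

View pics/w5.png

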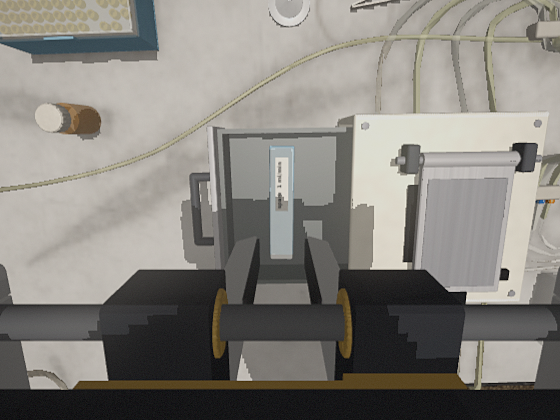

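The case lies flat in the tray (px 270–294 × 147–257). Now the drawer: move outside the handle with shut fingers.

```bash
python3 -m crank '[0.05,-1,0,0,0, 0.05,-2,0,0,0, 0.05,-3,0,0,0, -0.05,-3.5,0,0,0, -0.05,-3.5,0,0,0, -0.05,-3.5,1,0,0, -0.05,-3.5,2,0,0, -0.05,-3.5,3.15,0,0, -0.05,-3.5,3.15,0,0, -0.05,-3.5,3.15,0,0]';python3 -c "
from h import *
st()
d=get_image('wrist');cv2.imwrite('pics/w6.png',d['img'])
print(rows([.589,.16,.03],-1.5))
"
```

```text
time: 11.48
eef_pos: [0.5882, 0.194, 0.0306]
tcp_rot: [-180.0, -0.0, -1.8]
force: [-1.0, 0.2, 0.7]
finger_gap: 0.002
t 11.48 [0.5882 0.194  0.0306] [-1.7998e+02 -3.0000e-02 -1.8400e+00] F [-1.   0.2  0.7] gap 0.002 q [  -7.   32.  -23.  106.   17.   45. -130.]
(array([0.01 , 0.871, 0.073]), np.float64(-0.056))
```

View pics/w6.png

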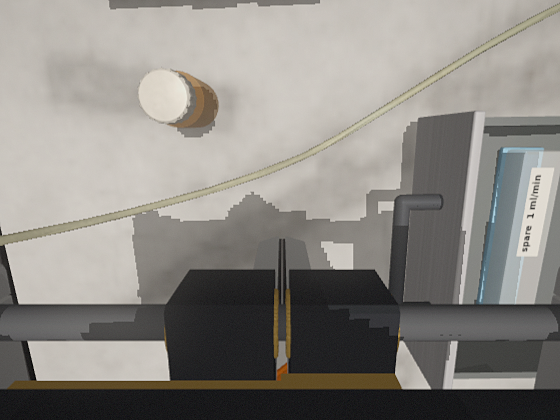

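```bash
python3 -m crank '[0,0.25,0,0,0, 0,0.5,0,0,0, 0,0.75,0,0,0, 0,0.95,0,0,0, 0,1.15,0,0,0, 0,1.35,0,0,0, 0,1.55,0,0,0, 0,1.75,0,0,0, 0,1.95,0,0,0, 0,2.15,0,0,0]';python3 -m crank '[0,0.2,0,0,0, 0,0.4,0,0,0, 0,0.6,0,0,0, 0,0.8,0,0,0, 0,1,0,0,0, 0,1.2,0,0,0, 0,1.4,0,0,0, 0,1.55,0,0,0, 0,1.55,0,0,0]';python3 -c "
from h import *
st()
d=get_image('top');cv2.imwrite('pics/t7.png',cv2.resize(d['img'][180:330,140:400],None,fx=3,fy=3))
print(spot_point('drawer_handle','top'))
d=get_image('scene');cv2.imwrite('pics/s7.png',d['img'][150:330,180:430].repeat(3,0).repeat(3,1))
"
```

```text
time: 12.37
eef_pos: [0.587, 0.1082, 0.0328]
tcp_rot: [-179.9, -0.2, -1.8]
force: [0.9, 1.3, 1.2]
finger_gap: 0.003
time: 13.12
eef_pos: [0.5847, 0.0443, 0.0325]
tcp_rot: [-179.9, -0.2, -1.9]
force: [-0.3, -0.3, -0.5]
finger_gap: 0.003
t 13.12 [0.5847 0.0443 0.0325] [-179.94   -0.2    -1.93] F [-0.3 -0.3 -0.5] gap 0.003 q [   7.   30.  -23.  110.   16.   43. -117.]
[]
```

View pics/s7.png

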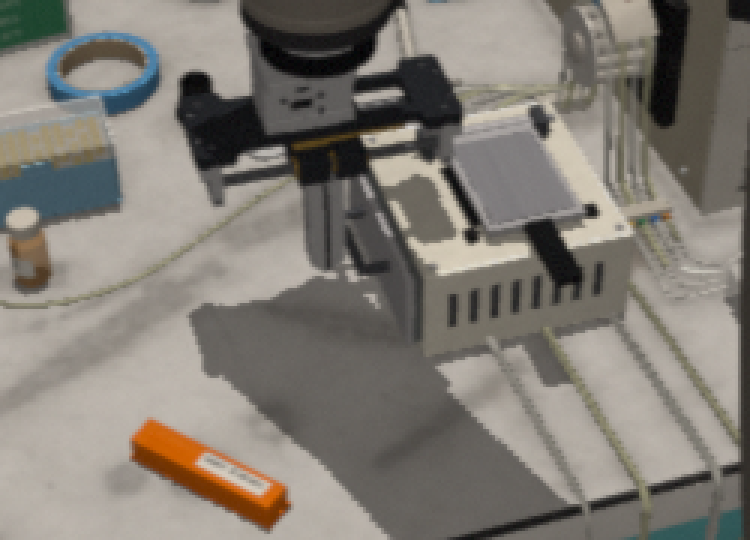

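```bash
python3 -m crank '[0,0.1,0,0,0, 0,0.2,0,0,0, 0,0.3,0,0,0, 0,0.4,0,0,0, 0,0.4,0,0,0]';python3 -m crank '[0,0.08,0,0,0, 0,0.16,0,0,0, 0,0.16,0,0,0]'
```

```text
time: 13.68
eef_pos: [0.5844, 0.0344, 0.0328]
tcp_rot: [-179.6, -0.3, -1.7]
force: [-0.6, 21.2, -2.9]
finger_gap: 0.003
time: 13.93
eef_pos: [0.5844, 0.0343, 0.0329]
tcp_rot: [-179.2, -0.3, -1.4]
force: [-0.1, 30.9, -3.7]
finger_gap: 0.006
```

Hard stop at y≈0.034 (force 21→31 N without motion). Back off and check.

```bash
python3 -m crank '[0,-0.5,0,0,0, 0,-1,0,0,0, 0,-1.2,-0.8,0,0, 0,-1.2,-1.8,0,0, 0,-1.2,-2.8,0,0, 0,-1.2,-3.6,0,0, 0,-1.2,-3.6,0,0, 0,-1.2,-3.6,0,0]';python3 -c "
from h import *
st()
d=get_image('wrist');cv2.imwrite('pics/w8.png',d['img'])
print(unproj(d,[(362,115)],.075))
for q in ['drawer_handle','flap_hinge','flap_tab','inspection_box']:
  for c in ['wrist','top','scene']:
    e=get_image(c);print(q,c,[(r['point'],r['score']) for r in spot_point(q,c)][:2])
"
```

```text
time: 14.6
eef_pos: [0.5857, 0.0799, 0.1795]
tcp_rot: [-179.2, -0.5, -1.5]
force: [-0.1, -0.2, -1.3]
finger_gap: 0.005
t 14.6 [0.5857 0.0799 0.1795] [-179.21   -0.52   -1.46] F [-0.1 -0.2 -1.3] gap 0.005 q [   8.   20.  -26.  104.   10.   58. -114.]
[[0.66397136 0.0142507  0.075     ]]
drawer_handle wrist [([0.5877, 0.0192, 0.0449], 0.64)]
drawer_handle top []
drawer_handle scene [([0.5859, 0.0165, 0.0482], 0.95)]
flap_hinge wrist [([0.6306, -0.084, 0.0834], 0.82)]
flap_hinge top [([0.6281, -0.0873, 0.0852], 0.66)]
flap_hinge scene [([0.6304, -0.087, 0.0889], 0.93)]
flap_tab wrist [([0.6695, 0.242, 0.0001], 0.55)]
flap_tab top [([0.4788, -0.0858, 0.0841], 0.63)]
flap_tab scene [([0.4768, -0.0874, 0.0861], 0.93)]
inspection_box wrist [([0.5808, -0.0739, 0.0051], 0.88)]
inspection_box top [([0.5864, -0.0785, -0.004], 0.77)]
inspection_box scene [([0.5844, -0.0783, -0.0021], 0.7), ([0.6299, -0.0872, 0.0877], 0.66)]
```

View pics/w8.png

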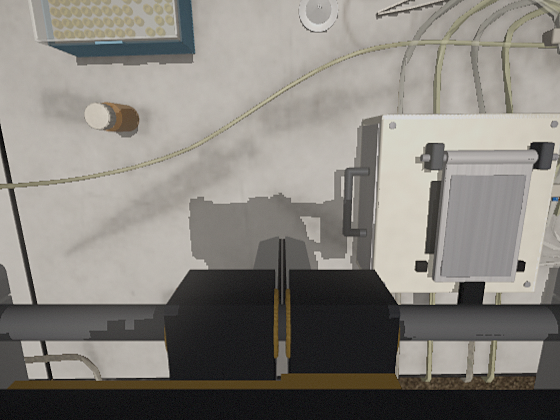

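Drawer front sits flush against the box face (px ~365–375), handle at y≈0.017. Now over to the tab.

```bash
python3 -m crank '[-1,0.9,0,0,0.5, -1.5,2,0,0,0.5, -2,3,0,0,0.5, -2.5,4,0,-0.1,0.5, -3.2,4,0,-0.1,0.5, -3.2,4.05,0,-0.1,0.5, -3.2,4.05,0,-0.1,0.5,-3.2,4.05,0,-0.1,0.5,-3.2,4.05,0,-0.1,0.5]';python3 -c "
from h import *
st()
d=get_image('wrist');cv2.imwrite('pics/w9.png',d['img'])
print(spot_point('flap_tab','wrist'),spot_point('flap_hinge','wrist'))
"
```

```text
time: 16.6
eef_pos: [0.4539, -0.0775, 0.1749]
tcp_rot: [-179.2, -0.4, -0.8]
force: [0.7, 0.9, 0.2]
finger_gap: 0.499
t 16.6 [ 0.4539 -0.0775  0.1749] [-179.19   -0.39   -0.76] F [0.7 0.9 0.2] gap 0.499 q [ 24.   7. -24. 119.   3.  53. -91.]
[{'point': [0.4796, -0.089, 0.082], 'score': 0.97}] []
```

View pics/w9.png

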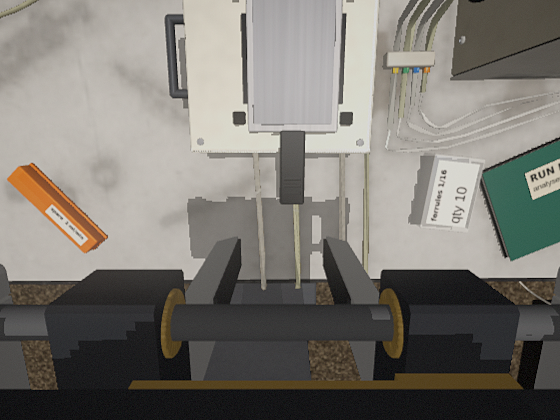

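```bash
python3 -c "
from h import *
st()
d=get_image('wrist');cv2.imwrite('pics/w10.png',cv2.resize(d['img'][100:260,200:380],None,fx=4,fy=4,interpolation=cv2.INTER_CUBIC))
print(unproj(d,[(279.5,203),(304,204),(280,150),(304.5,150)],.089))
print(unproj(d,[(193,152),(370,153)],.075))
"
```

```text
t 16.75 [ 0.4534 -0.0775  0.1744] [-179.18   -0.33   -0.74] F [-0.3  1.2  0.3] gap 0.505 q [ 24.   7. -24. 119.   3.  53. -91.]
[[ 0.46413854 -0.07395456  0.089     ]
 [ 0.46310649 -0.0939138   0.089     ]
 [ 0.50666757 -0.0749593   0.089     ]
 [ 0.50643124 -0.09421042  0.089     ]]
[[ 0.50530203 -0.00225596  0.075     ]
 [ 0.50269699 -0.14905689  0.075     ]]
```

View pics/w10.png

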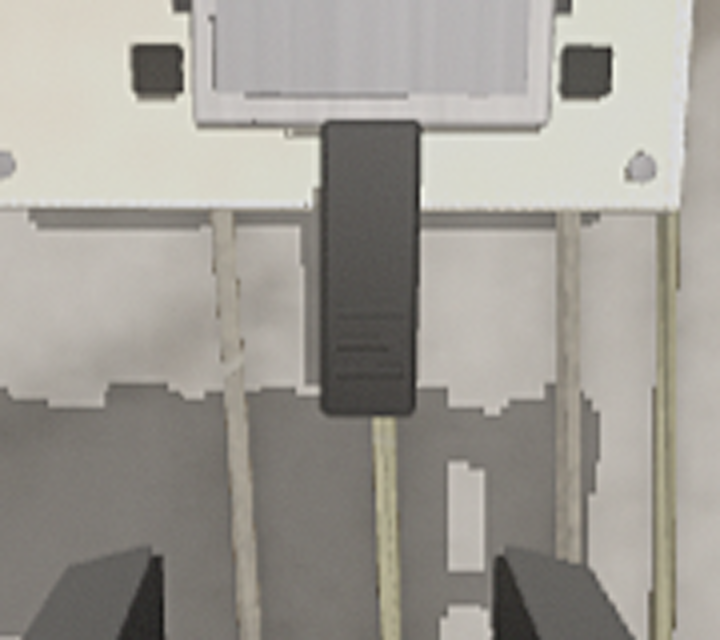

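```bash
python3 -c "
from h import *
print(rows([.4796,-.0845,.11],-1),rows([.4796,-.0845,.066],-1))
"
```

```text
(array([0.651, 0.187, 1.611]), np.float64(0.042)) (array([0.645, 0.202, 2.711]), np.float64(0.042))
```

```bash
python3 -m crank '[0.65,0.19,0.5,0.04,0.5, 0.65,0.19,1,0.04,0.5, 0.65,0.19,1.6,0.04,0.5, 0.65,0.19,1.6,0.04,0.5, 0.65,0.2,2.2,0.04,0.5, 0.65,0.2,2.7,0.04,0.5, 0.65,0.2,2.7,0.04,0.5, 0.65,0.2,2.7,0.04,0.5]';python3 -c "
from h import *
st();print(rows([.4796,-.0845,.066],-1))
d=get_image('wrist');cv2.imwrite('pics/w11.png',d['img'])
"
```

```text
time: 17.47
eef_pos: [0.4797, -0.084, 0.0669]
tcp_rot: [-179.2, -0.2, -0.9]
force: [-0.1, 0.4, 1.2]
finger_gap: 0.502
t 17.47 [ 0.4797 -0.084   0.0669] [-179.16   -0.24   -0.95] F [-0.1  0.4  1.2] gap 0.502 q [ 22.  19. -22. 122.   9.  41. -97.]
(array([-0.001,  0.012,  0.021]), np.float64(0.009))
```

View pics/w11.png

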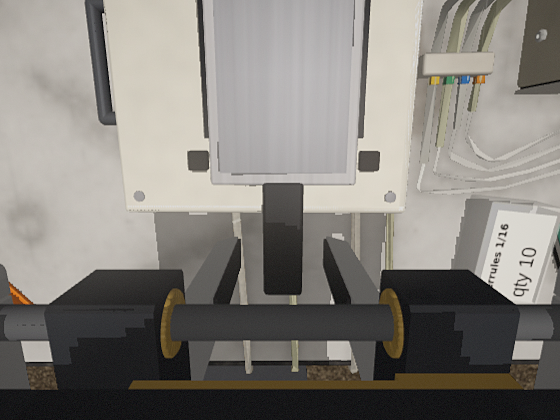

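The tab (px 264–302) is centred between the fingers. Close.

```bash
python3 -m crank '[0,0,0,0,0.25, 0,0,0,0,0, 0,0,0,0,0, 0,0,0,0,0, 0,0,0,0,0, 0,0,0,0,0]';python3 -c "
from h import *
st()
o=status.get_obs();R=Rn.from_euler('xyz',o['tcp_rot'],degrees=True).as_matrix()
H=np.array([.6296,-.0868,.085-.0188])
for a in [5,10,15,20,30,40,50,60,70,80,85,90]:
  t=np.radians(a);p=H+.150*np.array([-np.cos(t)*.99985,np.cos(t)*.0175,np.sin(t)])
  print(a,np.round(R.T@(p-o['eef_pos'])/.04,2))
"
```

```text
time: 18.02
eef_pos: [0.4806, -0.0845, 0.068]
tcp_rot: [-179.2, -0.4, -1.0]
force: [-0.7, -1.9, 6.6]
finger_gap: 0.207
t 18.02 [ 0.4806 -0.0845  0.068 ] [-179.2    -0.37   -0.97] F [-0.7 -1.9  6.6] gap 0.207 q [ 22.  19. -22. 122.   9.  41. -97.]
5 [-0.01 -0.01 -0.28]
10 [ 0.04 -0.02 -0.61]
15 [ 0.11 -0.02 -0.92]
20 [ 0.21 -0.02 -1.24]
30 [ 0.49 -0.03 -1.83]
40 [ 0.87 -0.04 -2.36]
50 [ 1.33 -0.05 -2.82]
60 [ 1.87 -0.05 -3.19]
70 [ 2.47 -0.05 -3.46]
80 [ 3.1  -0.06 -3.63]
85 [ 3.42 -0.06 -3.67]
90 [ 3.75 -0.06 -3.68]
```

```bash
python3 -m crank '[0,0,-0.28,0,0, 0.04,-0.02,-0.6,0,0, 0.11,-0.02,-0.92,0,0, 0.21,-0.02,-1.24,0,0, 0.34,-0.03,-1.54,0,0, 0.49,-0.03,-1.83,0,0, 0.49,-0.03,-1.83,0,0]';python3 -c "
from h import *
st()
o=status.get_obs();R=Rn.from_euler('xyz',o['tcp_rot'],degrees=True).as_matrix()
H=np.array([.6296,-.0868,.085-.0188])
g=o['eef_pos']-H;print('ang',np.degrees(np.arctan2(g[2],-g[0])),np.hypot(g[0],g[2]))
for a in [30,35,40,45,50,55,60,65,70,80,85,90]:
  t=np.radians(a);p=H+.150*np.array([-np.cos(t)*.99985,np.cos(t)*.0175,np.sin(t)])
  print(a,np.round(R.T@(p-o['eef_pos'])/.04,2))
d=get_image('scene');cv2.imwrite('pics/s12.png',d['img'][130:330,180:430].repeat(3,0).repeat(3,1))
"
```

```text
time: 18.6
eef_pos: [0.5003, -0.0849, 0.143]
tcp_rot: [-179.2, -0.4, -1.0]
force: [-2.5, -0.2, -0.4]
finger_gap: 0.208
t 18.6 [ 0.5003 -0.0849  0.143 ] [-179.23   -0.4    -0.99] F [-2.5 -0.2 -0.4] gap 0.208 q [ 23.  14. -23. 116.   6.  51. -94.]
ang 30.707980693696946 0.15043883898640972
30 [-0.01 -0.01  0.05]
35 [ 0.16 -0.01 -0.23]
40 [ 0.36 -0.02 -0.49]
45 [ 0.59 -0.02 -0.73]
50 [ 0.83 -0.02 -0.95]
55 [ 1.09 -0.02 -1.14]
60 [ 1.37 -0.03 -1.32]
65 [ 1.66 -0.03 -1.47]
70 [ 1.96 -0.03 -1.59]
80 [ 2.6  -0.03 -1.75]
85 [ 2.92 -0.03 -1.79]
90 [ 3.25 -0.03 -1.81]
```

View pics/s12.png

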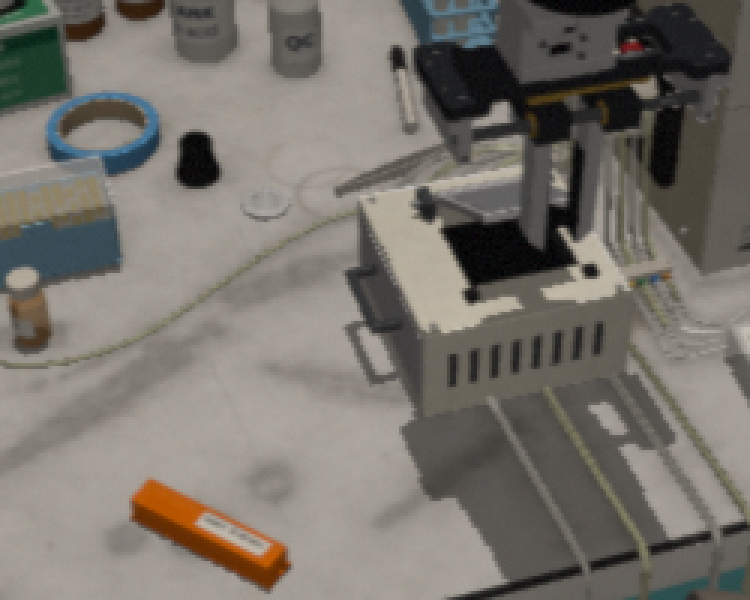

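```bash
python3 -m crank '[0.16,-0.01,-0.23,0,0, 0.36,-0.02,-0.49,0,0, 0.59,-0.02,-0.73,0,0, 0.83,-0.02,-0.95,0,0, 1.09,-0.02,-1.14,0,0, 1.37,-0.03,-1.32,0,0, 1.66,-0.03,-1.47,0,0, 1.96,-0.03,-1.59,0,0, 1.96,-0.03,-1.59,0,0]';python3 -c "
from h import *
st()
o=status.get_obs();R=Rn.from_euler('xyz',o['tcp_rot'],degrees=True).as_matrix()
H=np.array([.6296,-.0868,.085-.0188])
g=o['eef_pos']-H;print('ang',np.degrees(np.arctan2(g[2],-g[0])),np.hypot(g[0],g[2]))
for a in [70,75,80,85,88,90]:
  t=np.radians(a);p=H+.150*np.array([-np.cos(t)*.99985,np.cos(t)*.0175,np.sin(t)])
  print(a,np.round(R.T@(p-o['eef_pos'])/.04,2))
"
```

```text
time: 19.4
eef_pos: [0.5793, -0.0863, 0.2071]
tcp_rot: [-179.2, -0.4, -1.0]
force: [-5.7, -2.8, 10.6]
finger_gap: 0.21
t 19.4 [ 0.5793 -0.0863  0.2071] [-179.24   -0.43   -1.01] F [-5.7 -2.8 10.6] gap 0.21 q [ 21.  17. -23. 103.   7.  61. -95.]
ang 70.36791383442444 0.14958129719688323
70 [-0.03 -0.01 -0.  ]
75 [ 0.29 -0.01 -0.1 ]
80 [ 0.61 -0.01 -0.17]
85 [ 0.93 -0.01 -0.21]
88 [ 1.13 -0.01 -0.22]
90 [ 1.26 -0.01 -0.22]
```

```bash
python3 -m crank '[0.29,-0.01,-0.1,0,0, 0.61,-0.01,-0.17,0,0, 0.93,-0.01,-0.21,0,0, 1.13,-0.01,-0.22,0,0, 1.24,-0.01,-0.23,0,0, 1.24,-0.01,-0.23,0,0, 1.24,-0.01,-0.23,0,0]';python3 -c "
from h import *
st()
o=status.get_obs()
H=np.array([.6296,-.0868,.085-.0188])
g=o['eef_pos']-H;print('ang',np.degrees(np.arctan2(g[2],-g[0])),np.hypot(g[0],g[2]))
d=get_image('scene');cv2.imwrite('pics/s13.png',d['img'][130:330,180:430].repeat(3,0).repeat(3,1))
print(spot_point('flap_tab','scene'),spot_point('flap_hinge','scene'))
d=get_image('top');cv2.imwrite('pics/t13.png',d['img'][180:310,230:400].repeat(4,0).repeat(4,1))
print(spot_point('flap_hinge','top'))
d=get_image('wrist');cv2.imwrite('pics/w13.png',d['img'])
print(spot_point('flap_tab','wrist'),spot_point('flap_hinge','wrist'))
"
```

```text
time: 19.98
eef_pos: [0.6288, -0.0871, 0.2167]
tcp_rot: [-179.3, -0.4, -1.0]
force: [-0.8, -2.7, 3.6]
finger_gap: 0.212
t 19.98 [ 0.6288 -0.0871  0.2167] [-179.26   -0.43   -1.  ] F [-0.8 -2.7  3.6] gap 0.212 q [ 20.  21. -22.  96.   8.  64. -96.]
ang 89.70242007213945 0.15046527411176241
[{'point': [0.4595, -0.2439, -0.0003], 'score': 0.67}, {'point': [0.6173, -0.0874, 0.2421], 'score': 0.56}, {'point': [0.7744, 0.0449, 0.0003], 'score': 0.17}] [{'point': [0.6291, -0.0843, 0.0879], 'score': 0.84}, {'point': [0.585, -0.0779, -0.0039], 'score': 0.25}]
[{'point': [0.6269, -0.0876, 0.0852], 'score': 0.67}]
[{'point': [0.6238, -0.0888, 0.2376], 'score': 0.76}] [{'point': [0.633, -0.0821, 0.0836], 'score': 0.71}]
```

View pics/s13.png

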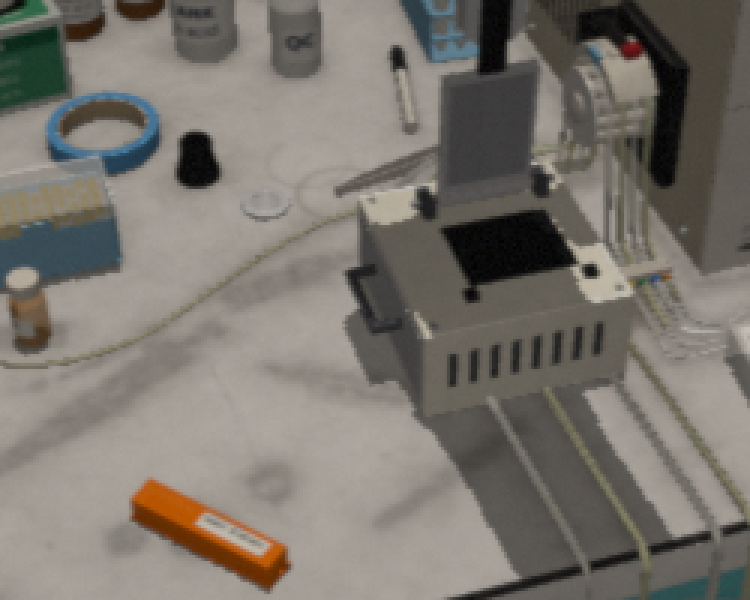

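View pics/w13.png

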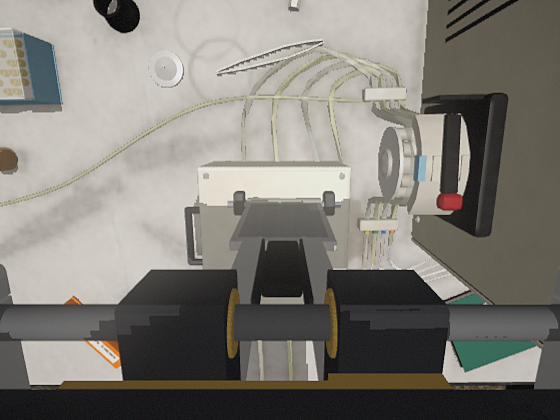

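```bash
python3 -c "
from h import *
st()
d=get_image('scene');w=get_image('wrist')
cv2.imwrite('pics/s14.png',cv2.resize(d['img'][140:210,300:390],None,fx=8,fy=8,interpolation=cv2.INTER_CUBIC))
cv2.imwrite('pics/w14.png',cv2.resize(w['img'][180:300,200:360],None,fx=5,fy=5,interpolation=cv2.INTER_CUBIC))
for a in (80,85,88,90,92,95):
  t=np.radians(a);n=np.array([np.sin(t),0,np.cos(t)])
  u=np.array([-np.cos(t),0,np.sin(t)])
  P=[]
  for f in (-1,1):
   for s in(1,-1): P.append(np.array([.6296,-.0868,.085])+.108*u+f*.0035*n+np.array([0,.035*s,0]))
  print(a,'scene near', np.round((proj(d,P[:2])-[300,140])*8),'wrist far',np.round((proj(w,P[2:])-[200,180])*5))
"
```

```text
t 20.38 [ 0.6288 -0.0871  0.2167] [-179.26   -0.43   -1.01] F [-1.  -3.8  3.4] gap 0.212 q [ 20.  21. -22.  96.   8.  64. -96.]
80 scene near [[239. 170.]
 [500. 119.]] wrist far [[150. 402.]
 [685. 395.]]
85 scene near [[227. 145.]
 [487.  95.]] wrist far [[145. 336.]
 [687. 329.]]
88 scene near [[219. 131.]
 [478.  82.]] wrist far [[142. 294.]
 [688. 287.]]
90 scene near [[214. 123.]
 [473.  73.]] wrist far [[141. 266.]
 [689. 259.]]
92 scene near [[209. 115.]
 [467.  65.]] wrist far [[139. 237.]
 [689. 230.]]
95 scene near [[202. 103.]
 [459.  54.]] wrist far [[138. 194.]
 [690. 186.]]
```

View pics/s14.png

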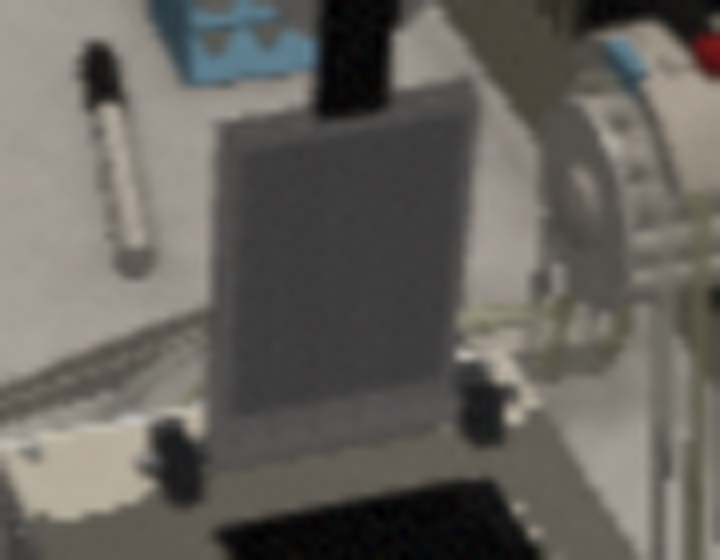

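View pics/w14.png

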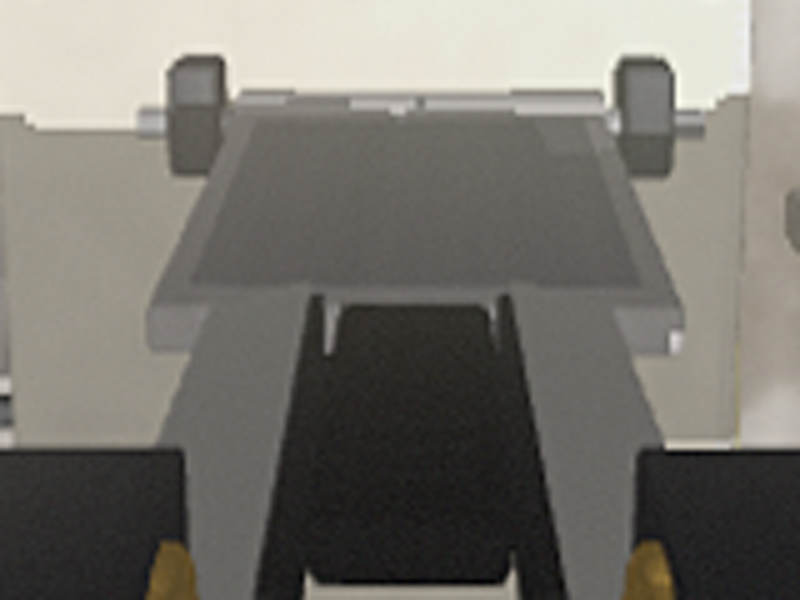

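```bash
python3 -c "
from h import *
from scipy.optimize import least_squares
w=get_image('wrist')
for x in (.6296,.6316,.6276):
  print(np.round((proj(w,[[x,-.0868+.054,.085],[x,-.0868-.054,.085]])-[200,180])*5))
# box back top edge, box -y.. 
print(np.round(proj(w,[[.6646,-.002,.075],[.6620,-.152,.075]])))
d=get_image('scene')
print(np.round((proj(d,[[.6296,-.0868+.045,.085],[.6296,-.0868-.045,.085]])-[300,140])*8))
"
```

```text
[[139. 123.]
 [702. 115.]]
[[138. 113.]
 [702. 105.]]
[[139. 133.]
 [702. 125.]]
[[196. 168.]
 [351. 168.]]
[[168. 459.]
 [481. 393.]]
```

```bash
python3 -c "
from h import *
w=get_image('wrist');d=get_image('scene')
for hx in (.6288,.6296):
 for a in (86,87,88,89,90,91):
  t=np.radians(a);n=np.array([np.sin(t),0,np.cos(t)]);u=np.array([-np.cos(t),0,np.sin(t)])
  g=lambda r,f:[hx,-.0868,.085]+r*u+f*.0035*n
  f=(proj(w,[g(.108,1),g(.108,-1),g(.166,1.14)])-[200,180])*5
  s=(proj(d,[g(.108,-1)+np.array([0,.035*k,0]) for k in(1,-1)])-[300,140])*8
  print(hx,a,'far/near edge v, tab end far v',np.round(f[:,1]),'scene',np.round(s.ravel()))
"
```

```text
0.6288 86 far/near edge v, tab end far v [325. 375. 557.] scene [225. 142. 485.  92.]
0.6288 87 far/near edge v, tab end far v [311. 362. 529.] scene [223. 137. 482.  88.]
0.6288 88 far/near edge v, tab end far v [297. 348. 501.] scene [220. 133. 479.  83.]
0.6288 89 far/near edge v, tab end far v [283. 335. 472.] scene [218. 129. 477.  79.]
0.6288 90 far/near edge v, tab end far v [269. 321. 443.] scene [215. 124. 474.  75.]
0.6288 91 far/near edge v, tab end far v [255. 307. 414.] scene [213. 120. 471.  71.]
0.6296 86 far/near edge v, tab end far v [319. 369. 549.] scene [224. 140. 484.  90.]
0.6296 87 far/near edge v, tab end far v [305. 356. 521.] scene [222. 136. 481.  86.]
0.6296 88 far/near edge v, tab end far v [291. 343. 493.] scene [219. 131. 478.  82.]
0.6296 89 far/near edge v, tab end far v [277. 329. 465.] scene [217. 127. 475.  77.]
0.6296 90 far/near edge v, tab end far v [263. 315. 435.] scene [214. 123. 473.  73.]
0.6296 91 far/near edge v, tab end far v [249. 301. 406.] scene [212. 119. 470.  69.]
```

```bash
python3 -m crank '[0.04,0,0,0,0, 0.08,0,0,0,0, 0.08,0,0,0,0, 0.08,0,0,0,0]';python3 -c "
from h import *
st()
w=get_image('wrist');d=get_image('scene')
cv2.imwrite('pics/a15.png',np.vstack([cv2.resize(w['img'][230:260,220:350],(780,180),interpolation=cv2.INTER_CUBIC),cv2.resize(d['img'][145:205,310:375],(433,400),interpolation=cv2.INTER_CUBIC).repeat(1,0)[:, :].copy() if 0 else cv2.copyMakeBorder(cv2.resize(d['img'][145:205,310:375],(433,400),interpolation=cv2.INTER_CUBIC),0,0,0,347,0)]))
cv2.imwrite('pics/w15.png',cv2.resize(w['img'][180:300,200:360],None,fx=5,fy=5,interpolation=cv2.INTER_CUBIC))
for a in (88,89,90,91):
  t=np.radians(a);n=np.array([np.sin(t),0,np.cos(t)]);u=np.array([-np.cos(t),0,np.sin(t)])
  g=lambda r,f:[.6292,-.0868,.085]+r*u+f*.0035*n
  f=(proj(w,[g(.108,1),g(.108,-1)])-[200,180])*5
  print(a,np.round(f[:,1]))
print((proj(w,[[.6292,-.0868,.085]])-[200,180])*5)
"
```

```text
time: 21.02
eef_pos: [0.6322, -0.0872, 0.2167]
tcp_rot: [-179.3, -0.4, -1.0]
force: [-0.5, -3.5, 5.3]
finger_gap: 0.211
t 21.02 [ 0.6322 -0.0872  0.2167] [-179.25   -0.42   -1.02] F [-0.5 -3.5  5.3] gap 0.211 q [ 19.  22. -22.  95.   8.  64. -96.]
88 [318. 369.]
89 [304. 356.]
90 [290. 342.]
91 [276. 328.]
[[419.66842006 137.88277178]]
```

View pics/w15.png

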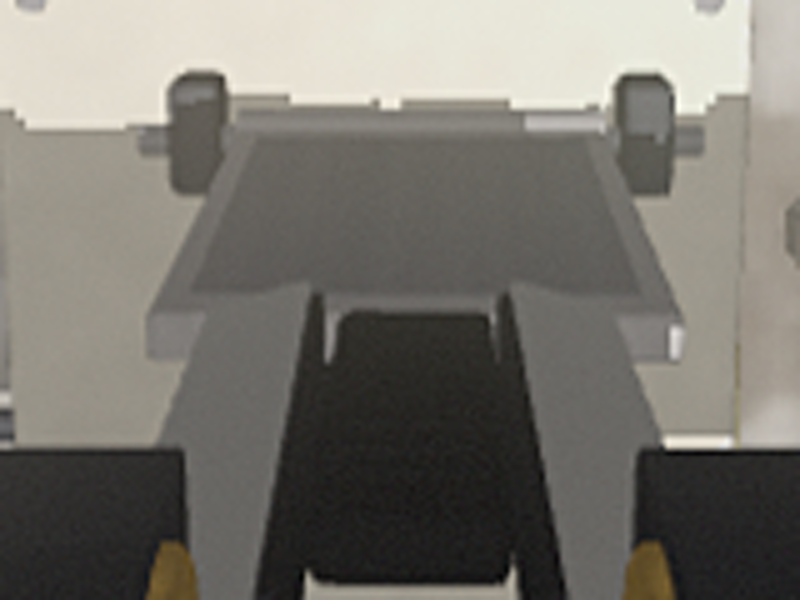

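```bash
python3 -c "
from h import *
st()
d=get_image('scene');cv2.imwrite('pics/s16.png',cv2.resize(d['img'][140:210,300:390],None,fx=8,fy=8,interpolation=cv2.INTER_CUBIC))
d=get_image('top');cv2.imwrite('pics/t16.png',d['img'])
"
```

```text
t 21.12 [ 0.6321 -0.0872  0.2167] [-179.26   -0.43   -1.02] F [-2.3 -4.   4.7] gap 0.208 q [ 19.  22. -22.  95.   8.  64. -96.]
```

View pics/s16.png

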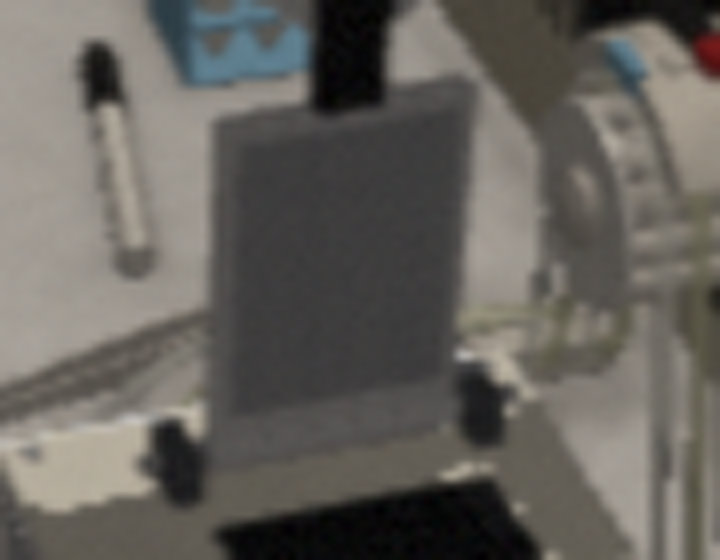

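View pics/t16.png

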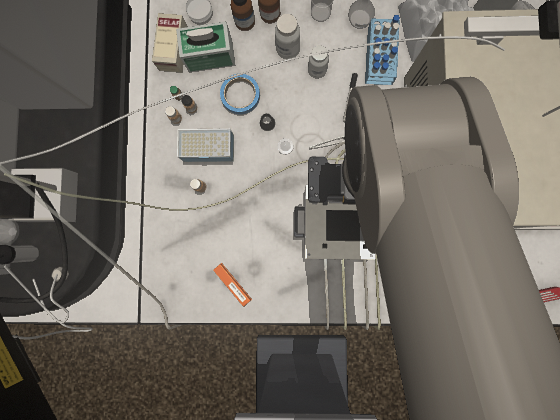

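```bash
python3 -c "
from station import order
print(order.finish_job())
from h import st;st()"
```

```text
the job is handed in; nothing more can be done
None
the job is handed in; nothing more can be done
```

I placed the clear/blue nebuliser case flat in the drawer, released it and pushed the drawer shut. I then swung the flap upright by its tab and handed the job in at about 21 s with the tab still gripped.

- **Case:** the wrist picture showed it lying flat in the tray after I let go. I couldn't see inside the drawer once it was shut.
- **Drawer:** it met a hard stop, with the force rising from 21 to 31 N without further movement. The front looked flush with the box, and the handle read about 17 mm out from the box face.
- **Flap:** my angle checks disagreed slightly: about 88.6° from the wrist camera, 89.5–90° from the scene camera and about 91° from the arm's position. I took it as upright to within about 1.5°. The gripper opening of 0.21 (about 20 mm) matches the tab's width.
- **Other things on the bench:** the orange case, vial and cone part showed no movement in the pictures, and nothing pressed on them. The arm hid the small carton and part of the forceps in the last top picture.

The wrist tilted by about 0.8° while pushing the drawer and stayed that way. I left it because it didn't affect the grip.

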